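# Start the flip timer on its red side

## Robot

A 6-joint arm with a two-finger parallel gripper is mounted at the origin on the work surface. World frame = base frame: x ahead of the robot, y to its left, z up, the work surface at z = 0. Lengths are in m, angles in rad, forces in N, time in s.
With the tool pointing down it reaches from about 0.25 to 0.725 m from the base axis. Payload 4 kg.
Tool frame: the origin (TCP) lies midway between the tips of the shut fingers; the grasp point (between the pads) lies 19 mm behind it; z points along the fingers, y is the direction in which the jaws open and shut (so a half turn about z gives the same grasp; the last joint's range is limited). The gripper opens to 85 mm and grips with 20 to 120 N. Pads are 22 mm wide; open, the fingers measure 114 mm over their backs; the gripper's body (76 mm by 85 mm) begins 54 mm behind the grasp point. The pads swing forward as they close: fully open they stand 13 mm farther back than shut.
Start: joints at [-1.197, 0.241, 0.005, 1.335, 0, 1.571], TCP at [0.183, -0.465, 0.231] pointing down, gripper open.
Joint ranges: [-2.72, 2.72], [-1.05, 1.87], [-1.09, 1.28], [-1.99, 2.15], [-1.42, 1.44], [-3.14, 3.14]. Speed limits (rad/s): [2.79, 2.79, 3.14, 3.14, 3.14, 3.14].

## Interface

Orientations are given as a unit quaternion [x, y, z, w].
In Python, from workcell import get_obs, camera, camera_model, job_done, masks_of gives the robot as it stands.
- The arm moves only by the tool jog_arm, never from a script. Its argument "deltas" is a list that holds one entry, the list of rows, each a list of 7 numbers: the shift along the tool's x, y, z in mm, then the turn, a rotation vector about the tool's x, y, z in degrees, then the finger opening in mm, from 0 to 85.4. A call has 1 to 5 rows; each row shifts and turns the pose as measured when the row begins, along the tool's axes as they then stand; what a row does not reach is not made up. A row lasts 1/10 s, in which the tool goes at most 50 mm and 8.59 degrees, less where a joint would pass 70% of its speed; a pose out of reach is approached as far as the arm can. A call with a gripper value outside its range is refused whole. The fingers move at their own pace and stop on an object; the grip force is fixed at half the most. Time passes only in rows, so rows that do not move let the fingers close. It gives the time, the measured TCP pose, the force and the opening at its end, in the units of the state.
- get_obs(): the state, without advancing time (a new reading comes with each control period).
- camera(name): name is "scene" or "top"; returns the picture (384x512x3 uint8, red, green, blue); there is no depth.
- camera_model(name): a dict with "fovy" (degrees; the focal length in pixels is half the picture's height over the tangent of half this angle, whatever the lens; pixels are square), "cx", "cy" (the principal point, pixels), "pose" (4x4, takes a point from camera to world coordinates). Camera axes: x right, y down, z forward; pixel columns grow to the right and rows downward; lengths in m; the calibration is good to about 2 mm. A picture is of the moment at which its call begins. camera_model takes no time and is no camera call.
- job_done(): hands the job in, once; it reports no verdict.
Trained networks look in the newest picture that a camera, given by its name, has taken for a name from the list of things; names that differ only in an ending like _2 or _b are one class to them, and where a whole thing is asked for, a point or a joint stands for the part that bears it (a point fixed in the world has none). Each returns a list of dicts, best first, with "conf" (0 to 1); they miss things now and then, are a little off and sometimes report something else, mostly with a low value. They report only what shows in the picture. A call takes as long as a camera call. They do not tell look-alikes from the thing itself.
- masks_of(target, camera): "pixels" (384x512 bool, what is visible of it) and "at" ([column, row] in pixels, amid what is visible of it).
The state is a dict: "clock": time; "joint_pos": joint angles; "joint_vel": joint speeds; "tau": joint torques, N m; "eef_pos": TCP position; "tool_rot": TCP orientation; "ft_force": force on the tool from outside, world axes, zero at the start; "ft_torque": the same for the moment, N m; "grip_width": finger opening in m.
Only numpy, scipy, OpenCV 4.12 (cv2) and the standard library are available. Lean on these libraries where they do the work, as an engineer would, in place of code of your own. Each camera call takes 0.05 s, during which the arm holds its last target. There are 200 camera calls.

## Task

The pot on the banding wheel has just had its coat of glaze, so start the six-sided flip timer: it shows its white side, and it must stand on the bench mat with its red side on top. Push it over gently with the fingertips, from one side to the next, without pinching it or lifting it off the mat. Do not touch the wet pot, and leave the jars, bottles, palette and tools where they are.

Things in the scene. Friction and masses are not known exactly. Their poses are not given: they have to be found in the camera images.
- timer: flip timer: six-sided prism 70 mm across flats, 42 mm deep, 140 g give or take, sides 40 mm wide with coloured pads; lies on one side, axis level, 70 mm tall. Origin at its middle, 35 mm above the mat. z axis: out of the red side; y: the six-sided axis (display on the -y end). Round from z towards x: red, orange, yellow, green, white, blue. Starts near the mat's middle, white up, turned any way.
- timer_red (a point): centre of the timer's red side. At the start it is a lower side, facing outwards and down, just under the blue one; it must end on top. Once the timer is turned a little past 30 degrees, lift the fingertips straight up off it: drawn back level they would drag it back.
- timer_blue (a point): centre of the blue side, at the start an upper side, sloping down from white. Pushed near its top, the timer tips over its far lower edge and falls on by itself once past 30 degrees: one tip is 60 degrees and 40 mm along, and blue is up; one more the same way and red is up. Fingertips grip the pads: let the push rise as the side rises, round that far edge; a level push jams.
- mat: blue bench mat with a pale grid, fixed to the table, 330 mm (its x) by 450 mm (its y), 3 mm thick, grippy rubber so that the timer tips rather than slides when pushed in its upper half. Origin at the centre of its underside, on the table top.
- wet_pot: small glossy dark blue pot, 100 mm across and 120 mm tall, with a flared neck and a short spout, wet with glaze, standing loose on the banding wheel beyond the +y end of the mat. Origin at the centre of its foot. Not to be touched.
- banding_wheel: fixed grey banding wheel (turntable disc on a foot), 170 mm across, 60 mm tall. Origin at the centre of its underside.
- brush_jar: glass jar, 72 mm across, with brushes, 210 mm tall in all, loose, standing beyond the far edge of the mat in one row with the two bottles. Origin at the centre of its foot.
- squeeze_bottle: amber squeeze bottle with a yellow needle nozzle, 52 mm across, 140 mm tall, loose, in the row beyond the far edge of the mat. Origin at the centre of its foot.
- white_bottle: white plastic bottle, 54 mm across, 135 mm tall, loose, in the row beyond the far edge of the mat. Origin at the centre of its foot.
- red_jar: red paint jar with a white cap, 44 mm across, 50 mm tall, loose, beyond the -y end of the mat. Origin at the centre of its foot.
- teal_jar: teal paint jar with a white cap, 44 mm across, 50 mm tall, loose, beyond the -y end of the mat. Origin at the centre of its foot.
- palette: round white porcelain palette with six colour wells, 120 mm across, 12 mm thick, loose, beyond the -y end of the mat. Origin at the centre of its underside.
- modelling_tool: flat wooden modelling tool, about 150 mm long, 13 mm wide, 7 mm thick, loose, lying just beyond the -y end of the mat. Origin under the middle of its handle; x axis along it.
Things that resemble listed ones, but are neither listed nor needed, are in the scene too. Several things have the shape of the brush_jar; the one meant has the colours described above. There is more than one size of the white_bottle; the one meant has the size given above.

How it is judged:
By the outcome, as a careful person would: the job done as asked, in the order asked, and still so for the second after the job is handed in, with the robot touching nothing.
It also fails if it takes over 48 s, if anything falls off the work surface, if the arm or the gripper's body presses on something with over 40 N, if the wrist force passes 120 N, or if a joint passes its speed limit or range.

## Working session

There is one attempt and no reset: what is moved stays moved. The work goes in short steps, Python scripts to look and compute and a tool call to move; the robot and the scene stay as the last step left them, time stands still between calls to the robot, and variables do not carry over. Pictures are saved under pics/ and viewed, about 8 in all and at most 12, crops included, and the job is handed in when it is done.

Besides the shell and the picture viewer there is one more tool, called in YAML: its name, and indented under it one key for each argument. jog_arm: Moves the arm, as the interface text tells. Its arguments: {"type":"object","properties":{"deltas":{"type":"array"}},"required":["deltas"]}

```bash
mkdir -p pics; cat > h.py <<'E'
import numpy as np, cv2
from workcell import *
def ray(cam,uv):
    m=camera_model(cam);P=np.array(m["pose"]);f=192/np.tan(np.radians(m["fovy"])/2)
    d=P[:3,:3]@np.array([(uv[0]-m["cx"])/f,(uv[1]-m["cy"])/f,1]);return P[:3,3],d
def atz(cam,uv,z):
    o,d=ray(cam,uv);return o+d*(z-o[2])/d[2]
def proj(cam,p):
    m=camera_model(cam);P=np.array(m["pose"]);f=192/np.tan(np.radians(m["fovy"])/2)
    q=P[:3,:3].T@(np.array(p)-P[:3,3]);return q[:2]/q[2]*f+[m["cx"],m["cy"]]
E
python3 - <<'E'
from h import *
for c in("scene","top"):
    im=camera(c);cv2.imwrite(f"pics/{c}0.png",im[...,::-1])
    m=camera_model(c);print(c,m["fovy"],m["cx"],m["cy"],np.round(m["pose"],3).tolist())
    for t in("timer","timer_red","timer_blue","mat","wet_pot"):
        for r in masks_of(t,c)[:3]: print(t,round(r["conf"],2),np.round(r["at"]),r["pixels"].sum(),np.round(atz(c,r["at"],.04),3))
E
```

```text
scene 47.66131296348066 249.01055092431497 191.37698278525554 [[0.45, 0.714, -0.536, 1.35], [0.893, -0.349, 0.285, -0.41], [0.016, -0.607, -0.795, 1.184], [0.0, 0.0, 0.0, 1.0]]
timer 0.96 [227. 198.] 434 [ 0.571 -0.077  0.04 ]
timer_red 0.81 [227. 194.] 413 [ 0.557 -0.072  0.04 ]
timer_red 0.28 [118. 228.] 1057 [ 0.529 -0.429  0.04 ]
timer_blue 0.74 [226. 196.] 404 [ 0.563 -0.078  0.04 ]
mat 0.98 [223. 204.] 10205 [ 0.586 -0.097  0.04 ]
wet_pot 0.58 [310. 142.] 718 [0.475 0.3   0.04 ]
top 52.54419312451419 253.47156888771616 197.28264604341507 [[0.016, -0.995, 0.102, 0.483], [-1.0, -0.015, 0.013, -0.012], [-0.011, -0.102, -0.995, 1.066], [0.0, 0.0, 0.0, 1.0]]
timer 0.76 [285. 208.] 469 [ 0.56  -0.083  0.04 ]
timer_red 0.79 [284. 209.] 508 [ 0.557 -0.08   0.04 ]
timer_blue 0.58 [286. 208.] 512 [ 0.561 -0.086  0.04 ]
mat 0.73 [280. 220.] 19362 [ 0.528 -0.07   0.04 ]
mat 0.52 [285. 208.] 516 [ 0.561 -0.083  0.04 ]
wet_pot 0.57 [158. 216.] 1204 [0.534 0.252 0.04 ]
```

```bash
python3 - <<'E'
import cv2
a=cv2.imread("pics/top0.png");cv2.imwrite("pics/top0b.png",cv2.resize(a,None,fx=1.5,fy=1.5))
b=cv2.imread("pics/scene0.png")
c1=cv2.resize(a[170:245,245:325],(400,375),interpolation=cv2.INTER_CUBIC);c2=cv2.resize(b[160:235,187:267],(400,375),interpolation=cv2.INTER_CUBIC)
cv2.imwrite("pics/crop0.png",cv2.hconcat([c1,c2]))
E
```

```text
(no output)
```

View pics/top0b.png

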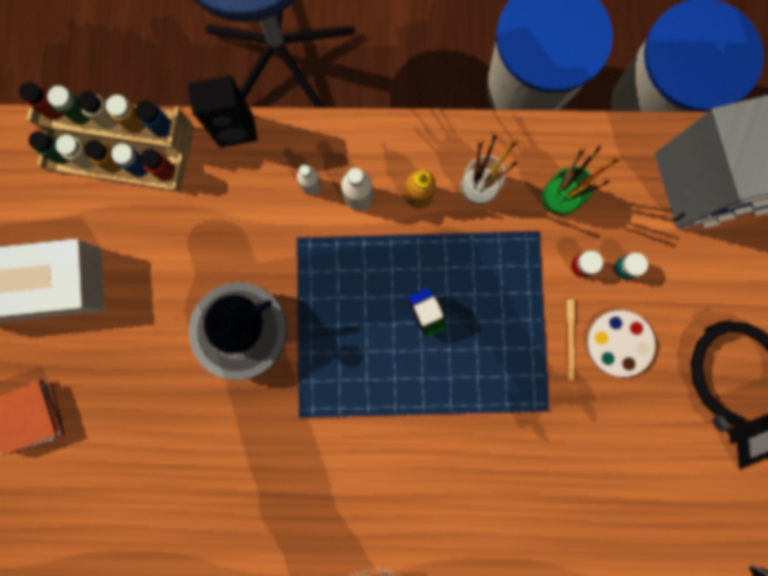

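View pics/scene0.png

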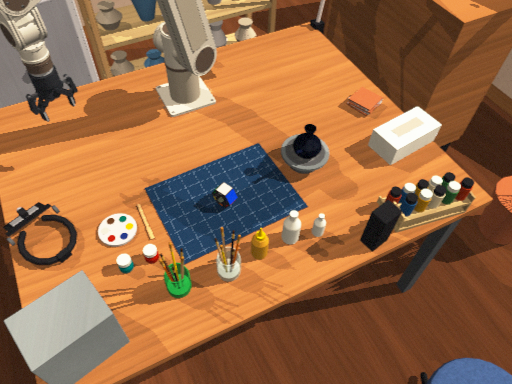

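View pics/crop0.png

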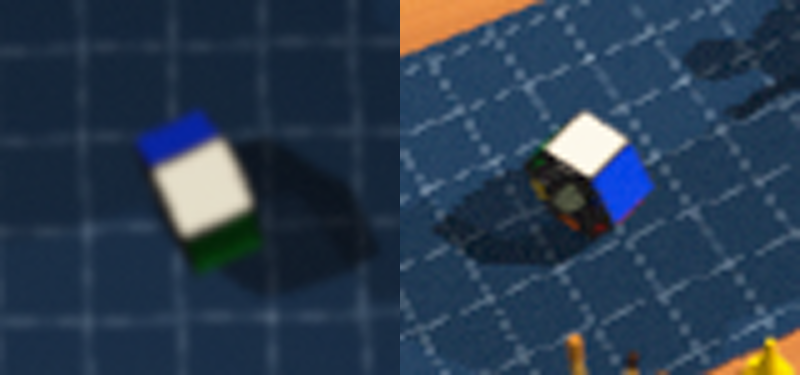

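The top view shows the timer at about (285,208), white up. Blue is at (279,197), on the far side, and green is at (290,219), facing the robot. The scene crop shows the same timer with blue at right. No second timer is visible. The only things that could be mistaken for it are blue objects off the mat: the bins and the stool. So I push on the blue side, towards the robot.

```bash
cat >> h.py <<'E'
from scipy.spatial.transform import Rotation as Rn
def face(lo,hi,z,win,name="top"):
    im=camera(name);hsv=cv2.cvtColor(im,cv2.COLOR_RGB2HSV);m=cv2.inRange(hsv,lo,hi)
    k=np.zeros_like(m);x,y,w=win;k[y-w:y+w,x-w:x+w]=1;m=m*k
    c=max(cv2.findContours(m,0,2)[0],key=cv2.contourArea)
    w=np.array([atz(name,p,z)[:2] for p in c[:,0].astype(float)])*1000
    r=cv2.minAreaRect(w.astype(np.float32));return r,im,cv2.contourArea(c)
def tcp():
    o=get_obs();return o,Rn.from_quat(o["tool_rot"]).as_matrix()
E
python3 - <<'E'
from h import *
r,im,a=face((0,0,130),(60,110,255),.073,(285,208,20));print("white",r,a)
print(cv2.boxPoints(r))
r,_,a=face((110,150,60),(130,255,255),.055,(285,205,20));print("blue",r,a)
o,R=tcp();print(o["clock"],o["eef_pos"],np.round(R,3).tolist(),o["grip_width"])
for t in("brush_jar","squeeze_bottle","white_bottle"):
    for q in masks_of(t,"top")[:2]:print(t,q["conf"],q["at"],np.round(atz("top",q["at"],.1),3))
E
```

```text
white ((560.0096435546875, -81.62909698486328), (37.61948776245117, 40.11640930175781), 24.888492584228516) 204.5
[[ 534.5052    -71.34988 ]
 [ 551.38837  -107.740616]
 [ 585.5141    -91.90832 ]
 [ 568.6309    -55.51758 ]]
blue ((589.7907104492188, -67.17444610595703), (18.72379493713379, 43.33073043823242), 27.494434356689453) 98.0
0.7 [ 0.18257687 -0.46548058  0.23132407] [[0.931, 0.365, 0.0], [0.365, -0.931, -0.0], [0.0, 0.0, -1.0]] 0.08527259722428365
brush_jar 0.61 [382.0, 125.6] [ 0.769 -0.323  0.1  ]
brush_jar 0.6 [321.6, 117.9] [ 0.787 -0.17   0.1  ]
squeeze_bottle 0.66 [279.9, 125.2] [ 0.767 -0.064  0.1  ]
white_bottle 0.72 [238.7, 128.2] [0.758 0.04  0.1  ]
white_bottle 0.58 [207.2, 119.6] [0.779 0.121 0.1  ]
```

jog_arm:
  deltas:
    - [[0, 0, 0, 0, 0, -4.6, 0], [46, -15, 0, 0, 0, 0, 0], [46, -15, 0, 0, 0, 0, 0], [46, -15, 0, 0, 0, 0, 0], [46, -15, 0, 0, 0, 0, 0]]

```text
clock: 1.35
eef_pos: [0.3219, -0.3325, 0.2309]
tool_rot: [0.976, 0.219, -0.0, 0.002]
ft_force: [1.1, -1.1, 0.6]
grip_width: 0.0125
```

jog_arm:
  deltas:
    - [[46, -15, 0, 0, 0, 0, 0], [46, -15, 0, 0, 0, 0, 0], [46, -15, 0, 0, 0, 0, 0], [46, -15, 0, 0, 0, 0, 0], [46, -15, 0, 0, 0, 0, 0]]

```text
clock: 1.85
eef_pos: [0.5031, -0.1595, 0.2318]
tool_rot: [0.976, 0.219, 0.001, 0.003]
ft_force: [0.6, -1.0, 0.0]
grip_width: 0.0001
```

```bash
cat >> h.py <<'E'
def rel(c,ang):
    o,R=tcp();u=np.array([np.cos(np.radians(ang)),np.sin(np.radians(ang))]);e=np.array(o["eef_pos"])*1000-[c[0],c[1],3]
    print("clk",o["clock"],"u",round(e[:2]@u,1),"axial",round(e[:2]@[u[1],-u[0]],1),"z",round(e[2],1),"yaw",np.degrees(np.arctan2(R[1,0],R[0,0])).round(1),"zax",np.round(R[:,2],3),"F",np.round(o["ft_force"],1),"w",o["grip_width"])
E
python3 -c "
from h import *;rel((560,-82),26)"
```

```text
clk 1.85 u -85.1 axial 44.7 z 228.8 yaw 25.3 zax [ 0.004 -0.006 -1.   ] F [ 0.6 -1.   0. ] w 0.00014906247816652297
```

jog_arm:
  deltas:
    - [[47, -15, 0, 0, 0, -0.7, 0], [47, -15, 0, 0, 0, 0, 0], [47, -15, 0, 0, 0, 0, 0], [15, -4, 0, 0, 0, 0, 0], [0, 0, 0, 0, 0, 0, 0]]

```text
clock: 2.35
eef_pos: [0.627, -0.039, 0.23]
tool_rot: [0.973, 0.23, 0.002, 0.003]
ft_force: [-0.2, 0.1, -0.6]
grip_width: -0.0002
```

```bash
python3 -c "
from h import *;rel((560,-82),26)"
```

```text
clk 2.35 u 79.1 axial -9.2 z 227.0 yaw 26.5 zax [ 0.005 -0.005 -1.   ] F [-0.2  0.1 -0.6] w -0.00016582365456719106
```

jog_arm:
  deltas:
    - [[-10, 4, 40, 0, 0, 0, 0], [-8, 4, 40, 0, 0, 0, 0], [0, 0, 40, 0, 0, 0, 0], [0, 0, 30, 0, 0, 0, 0], [0, 0, 0, 0, 0, 0, 0]]

```text
clock: 2.85
eef_pos: [0.6141, -0.0584, 0.0777]
tool_rot: [0.973, 0.229, 0.004, 0.004]
ft_force: [-0.9, -0.3, 0.7]
grip_width: -0.0002
```

```bash
python3 - <<'E'
from h import *
rel((560,-82),26)
a=camera("top")[170:245,245:325,::-1];b=camera("scene")[150:225,190:270,::-1]
f=lambda i:cv2.resize(i,(400,375),interpolation=cv2.INTER_CUBIC)
cv2.imwrite("pics/c1.png",cv2.hconcat([f(a),f(b)]))
E
```

```text
clk 2.85 u 59.0 axial 2.5 z 74.7 yaw 26.5 zax [ 0.009 -0.007 -1.   ] F [-0.9 -0.3  0.7] w -0.0001752118536995192
```

View pics/c1.png

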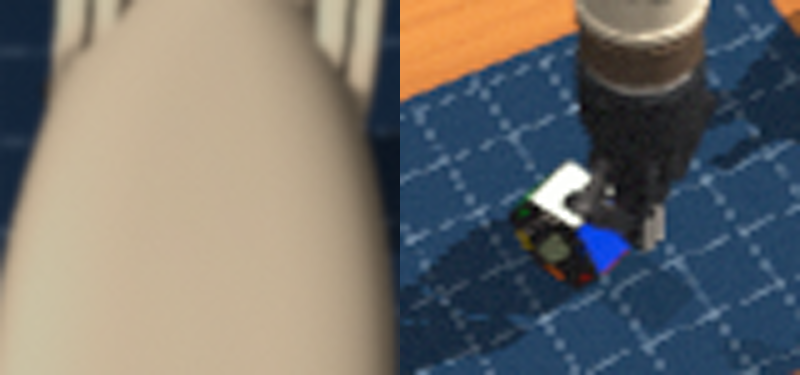

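The scene crop shows the fingertips just beyond the blue side and the timer still in place. The arm hides it in the top view. Next I lower to about 58 mm and approach slowly until contact.

jog_arm:
  deltas:
    - [[0, 0, 15, 0, 0, 0, 0], [-8, 0, 0, 0, 0, 0, 0], [-6, 0, 0, 0, 0, 0, 0], [-3, 0, 0, 0, 0, 0, 0], [0, 0, 0, 0, 0, 0, 0]]

```text
clock: 3.45
eef_pos: [0.608, -0.0689, 0.079]
tool_rot: [0.973, 0.228, 0.016, 0.009]
ft_force: [-0.3, -0.7, -0.2]
grip_width: -0.0001
```

```bash
python3 -c "
from h import *;rel((560,-82),26)"
```

```text
clk 3.45 u 48.9 axial 9.2 z 76.0 yaw 26.4 zax [ 0.036 -0.01  -0.999] F [-0.3 -0.7 -0.2] w -0.00014990488867356943
```

```bash
python3 -c "
from h import *;o=get_obs();print(np.round(o['joint_pos'],3),np.round(o['joint_vel'],3),np.round(o['tau'],1))"
```

```text
[-0.11   0.532  0.028  1.03  -0.006  2.572] [-0.002 -0.019  0.009  0.006  0.002 -0.   ] [ -0.1 -48.5  23.   -0.2  -0.   -0. ]
```

jog_arm:
  deltas:
    - [[0, 0, 15, 0, 0, 0, 0]]

```text
clock: 3.55
eef_pos: [0.6111, -0.0694, 0.0676]
tool_rot: [0.973, 0.228, 0.02, 0.01]
ft_force: [1.2, -0.7, -0.2]
grip_width: -0.0001
```

```bash
python3 -c "
from h import *;rel((560,-82),26)"
```

```text
clk 3.55 u 51.4 axial 11.1 z 64.6 yaw 26.4 zax [ 0.043 -0.011 -0.999] F [ 1.2 -0.7 -0.2] w -7.6339449205897e-05
```

jog_arm:
  deltas:
    - [[0, 0, 0, 0, 0, 0, 0]]

```text
clock: 3.65
eef_pos: [0.6099, -0.0694, 0.0667]
tool_rot: [0.973, 0.228, 0.019, 0.01]
ft_force: [-0.6, 0.2, -0.2]
grip_width: -0.0002
```

```bash
python3 -c "
from h import *;rel((560,-82),26)"
```

```text
clk 3.65 u 50.4 axial 10.5 z 63.7 yaw 26.4 zax [ 0.041 -0.01  -0.999] F [-0.6  0.2 -0.2] w -0.00021717683915191673
```

jog_arm:
  deltas:
    - [[0, -6, 4, 1.5, -1.9, 0, 0], [-3, -5, 2, 0, 0, 0, 0]]

```text
clock: 3.85
eef_pos: [0.604, -0.0611, 0.0628]
tool_rot: [0.974, 0.228, 0.001, 0.001]
ft_force: [0.4, -0.3, -0.6]
grip_width: 0.0001
```

```bash
python3 -c "
from h import *;rel((560,-82),26)"
```

```text
clk 3.85 u 48.7 axial 0.5 z 59.8 yaw 26.3 zax [ 0.002 -0.002 -1.   ] F [ 0.4 -0.3 -0.6] w 7.449875551648557e-05
```

jog_arm:
  deltas:
    - [[-5, 0, 1, 0, 0, 0, 0], [-5, 0, 1, 0, 0, 0, 0]]

```text
clock: 4.05
eef_pos: [0.5948, -0.0651, 0.0615]
tool_rot: [0.974, 0.228, 0.002, 0.002]
ft_force: [-0.1, -0.5, -0.1]
grip_width: 0.0003
```

```bash
python3 -c "
from h import *;rel((560,-82),26)"
```

```text
clk 4.05 u 38.7 axial 0.1 z 58.5 yaw 26.4 zax [ 0.004 -0.002 -1.   ] F [-0.1 -0.5 -0.1] w 0.00028902074921095285
```

jog_arm:
  deltas:
    - [[-3, 0, 0, 0, 0, 0, 0]]

```text
clock: 4.15
eef_pos: [0.5913, -0.0667, 0.0617]
tool_rot: [0.974, 0.228, 0.002, 0.002]
ft_force: [-0.0, 0.1, 0.8]
grip_width: -0.0001
```

jog_arm:
  deltas:
    - [[-3, 0, 0, 0, 0, 0, 0]]

```text
clock: 4.25
eef_pos: [0.5896, -0.068, 0.0627]
tool_rot: [0.974, 0.228, 0.004, 0.002]
ft_force: [2.8, 2.0, 4.6]
grip_width: -0.0002
```

```bash
python3 - <<'E'
from h import *
rel((560,-82),26)
b=camera("scene")[150:225,190:270,::-1]
cv2.imwrite("pics/c2.png",cv2.resize(b,(640,600),interpolation=cv2.INTER_CUBIC))
E
```

```text
clk 4.25 u 32.7 axial 0.3 z 59.7 yaw 26.4 zax [ 0.008 -0.001 -1.   ] F [2.8 2.  4.6] w -0.0002201219002894592
```

View pics/c2.png

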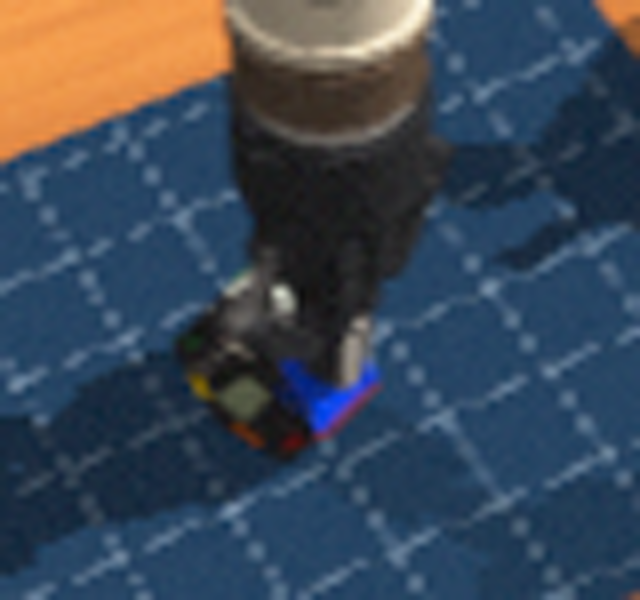

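Contact is made on the blue side: about 5 N, with the fingertips on its upper part at pixel (350,350). Now I push along an arc about the far lower edge.

jog_arm:
  deltas:
    - [[-5.4, 0, -4, 0, 0, 0, 0], [-5.7, 0, -3.5, 0, 0, 0, 0], [-6, 0, -3, 0, 0, 0, 0]]

```text
clock: 4.6
eef_pos: [0.5726, -0.0765, 0.0741]
tool_rot: [0.974, 0.228, 0.003, 0.002]
ft_force: [-0.0, 0.4, 0.2]
grip_width: 0.0
```

```bash
python3 -c "
from h import *;rel((560,-82),26)"
```

```text
clk 4.6 u 13.8 axial 0.6 z 71.1 yaw 26.4 zax [ 0.007 -0.003 -1.   ] F [-0.   0.4  0.2] w 1.4132163596938947e-05
```

```bash
python3 - <<'E'
from h import *
b=camera("scene")[150:225,190:270,::-1]
cv2.imwrite("pics/c3.png",cv2.resize(b,(640,600),interpolation=cv2.INTER_CUBIC))
rel((560,-82),26)
E
```

```text
clk 4.65 u 12.8 axial 0.6 z 71.5 yaw 26.3 zax [ 0.007 -0.003 -1.   ] F [-2.3 -1.   0.2] w 0.00024359969313052967
```

View pics/c3.png

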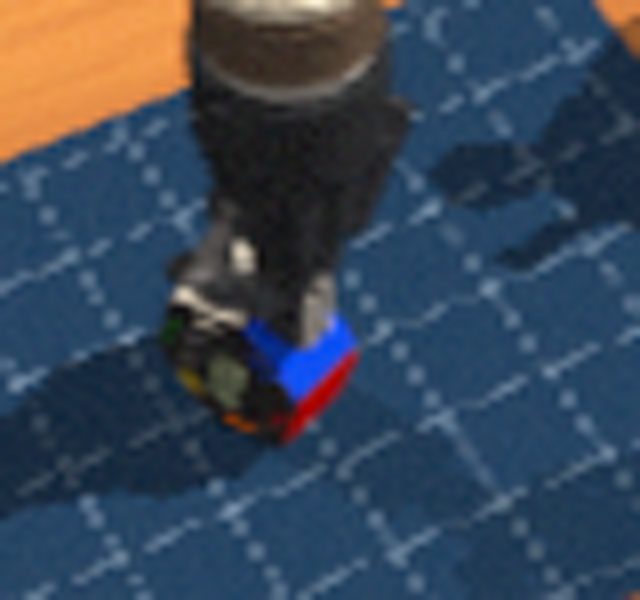

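The timer is tipping as planned: red now shows at (320,400) and blue has rotated upward. I continue along the arc.

jog_arm:
  deltas:
    - [[-6, 0, -2.2, 0, 0, 0, 0], [-6.2, 0, -1.8, 0, 0, 0, 0], [-6.2, 0, -1.3, 0, 0, 0, 0]]

```text
clock: 4.95
eef_pos: [0.5534, -0.0861, 0.0798]
tool_rot: [0.974, 0.228, 0.002, 0.002]
ft_force: [0.9, -0.2, -0.1]
grip_width: -0.0003
```

```bash
python3 - <<'E'
from h import *
rel((560,-82),26)
b=camera("scene")[150:225,180:260,::-1]
cv2.imwrite("pics/c4.png",cv2.resize(b,(640,600),interpolation=cv2.INTER_CUBIC))
E
```

```text
clk 4.95 u -7.7 axial 0.8 z 76.8 yaw 26.3 zax [ 0.005 -0.003 -1.   ] F [ 0.9 -0.2 -0.1] w -0.0003406328088860523
```

View pics/c4.png

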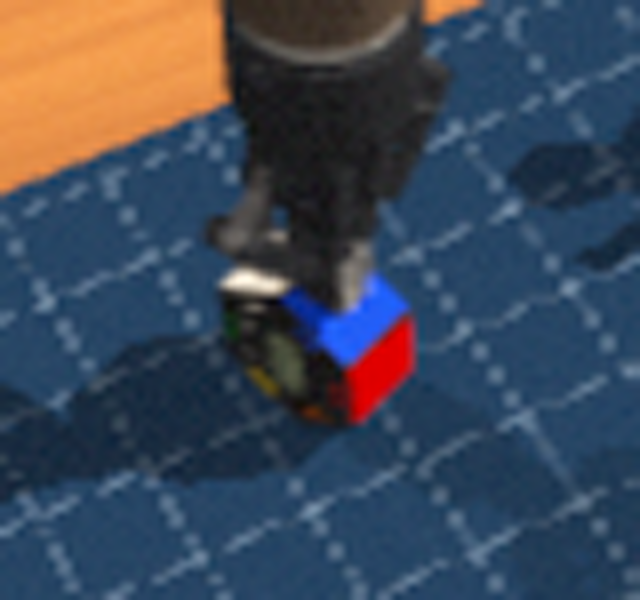

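Rotation is about 30° or slightly more. One more small push, then straight up.

jog_arm:
  deltas:
    - [[-4.5, 0, -0.5, 0, 0, 0, 0], [0, 0, -25, 0, 0, 0, 0], [0, 0, -40, 0, 0, 0, 0], [0, 0, -40, 0, 0, 0, 0]]

```text
clock: 5.4
eef_pos: [0.541, -0.0881, 0.1805]
tool_rot: [0.974, 0.227, -0.007, -0.001]
ft_force: [1.5, 0.7, 0.2]
grip_width: 0.0002
```

jog_arm:
  deltas:
    - [[40, 0, 0, 0, 0, 0, 0], [40, 0, 0, 0, 0, 0, 0], [0, 0, 0, 0, 0, 0, 0]]

```text
clock: 5.7
eef_pos: [0.6178, -0.0535, 0.1885]
tool_rot: [0.974, 0.226, -0.0, 0.002]
ft_force: [-0.5, -0.9, -0.6]
grip_width: -0.0002
```

```bash
python3 - <<'E'
from h import *
rel((560,-82),26)
a=camera("top")[180:255,245:325,::-1];b=camera("scene")[150:225,180:260,::-1]
f=lambda i:cv2.resize(i,(400,375),interpolation=cv2.INTER_CUBIC)
cv2.imwrite("pics/c5.png",cv2.hconcat([f(a),f(b)]))
for n,z,lo,hi in(("blue",.073,(110,150,60),(130,255,255)),("white",.055,(0,0,110),(60,110,255))):
    try:r,_,A=face(lo,hi,z,(288,214,24));print(n,r,A)
    except Exception as e:print(n,e)
E
```

```text
clk 5.7 u 64.4 axial -0.3 z 185.5 yaw 26.1 zax [ 0.001 -0.003 -1.   ] F [-0.5 -0.9 -0.6] w -0.0002091769612239307
blue max() iterable argument is empty
white ((545.4833984375, -88.971435546875), (122.38601684570312, 123.00029754638672), 0.8609792590141296) 2209.0
```

View pics/c5.png

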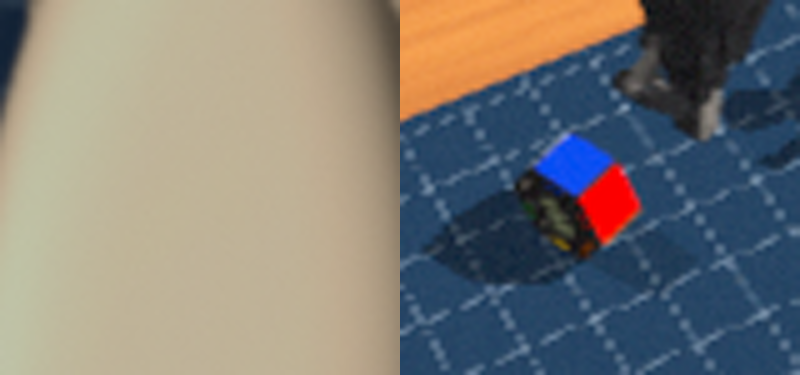

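The first tip worked: blue is on top at crop (575,165) and red is the upper sloping side at (610,205). I measure it from the scene camera.

```bash
python3 - <<'E'
from h import *
r,_,A=face((105,150,140),(130,255,255),.073,(213,182,20),"scene");print("blue",r,A);print(cv2.boxPoints(r))
m=masks_of("timer","scene")[0];print(m["at"],m["conf"])
E
```

```text
blue ((515.7389526367188, -97.34801483154297), (36.51213073730469, 40.29153823852539), 26.894006729125977) 92.5
[[ 490.3446    -87.63909 ]
 [ 508.57016  -123.57288 ]
 [ 541.1333   -107.05694 ]
 [ 522.9077    -71.123146]]
[215.9, 190.8] 0.82
```

jog_arm:
  deltas:
    - [[-25, -1, 40, 0, 0, 0, 0], [-22, -1, 40, 0, 0, 0, 0], [0, 0, 38, 0, 0, 0, 0], [0, 0, 0, 0, 0, 0, 0]]

```text
clock: 6.4
eef_pos: [0.5675, -0.0774, 0.0705]
tool_rot: [0.975, 0.223, 0.001, 0.002]
ft_force: [-0.5, -0.4, -0.8]
grip_width: -0.0004
```

```bash
python3 -c "
from h import *;rel((518,-99),26)"
```

```text
clk 6.4 u 54.0 axial 2.3 z 67.5 yaw 25.7 zax [ 0.002 -0.004 -1.   ] F [-0.5 -0.4 -0.8] w -0.00040863665874565496
```

jog_arm:
  deltas:
    - [[-2, -2, 7, 0, 0, 0, 0], [-5, -1, 2, 0, 0, 0, 0], [-5, 0, 0, 0, 0, 0, 0]]

```text
clock: 6.7
eef_pos: [0.5569, -0.0808, 0.0648]
tool_rot: [0.975, 0.223, 0.003, 0.003]
ft_force: [-0.5, 1.0, -0.0]
grip_width: 0.0002
```

```bash
python3 -c "
from h import *;rel((518,-99),26)"
```

```text
clk 6.7 u 43.0 axial 0.7 z 61.8 yaw 25.7 zax [ 0.007 -0.005 -1.   ] F [-0.5  1.  -0. ] w 0.00020498567361522865
```

jog_arm:
  deltas:
    - [[-1, 0, 4, 0, 0, 0, 0]]

```text
clock: 6.8
eef_pos: [0.557, -0.0816, 0.0626]
tool_rot: [0.975, 0.222, 0.004, 0.004]
ft_force: [-0.7, 0.9, 0.2]
grip_width: 0.0001
```

jog_arm:
  deltas:
    - [[-3, 0, 1, 0, 0, 0, 0]]

```text
clock: 6.9
eef_pos: [0.5551, -0.083, 0.0624]
tool_rot: [0.975, 0.223, 0.005, 0.004]
ft_force: [-0.0, -0.0, 0.6]
grip_width: 0.0002
```

jog_arm:
  deltas:
    - [[-2, 0, 0, 0, 0, 0, 0]]

```text
clock: 7.0
eef_pos: [0.5537, -0.084, 0.0631]
tool_rot: [0.975, 0.223, 0.006, 0.004]
ft_force: [1.3, -0.3, 0.0]
grip_width: 0.0003
```

jog_arm:
  deltas:
    - [[-3, 0, 1.5, 0, -0.5, 0, 0]]

```text
clock: 7.1
eef_pos: [0.5532, -0.0848, 0.0632]
tool_rot: [0.975, 0.223, 0.005, 0.005]
ft_force: [4.5, 4.5, 6.9]
grip_width: 0.0001
```

jog_arm:
  deltas:
    - [[-3, 0, 1, 0, 0, 0, 0]]

```text
clock: 7.2
eef_pos: [0.553, -0.0855, 0.0638]
tool_rot: [0.975, 0.223, 0.007, 0.005]
ft_force: [2.6, 3.8, 4.6]
grip_width: -0.0001
```

jog_arm:
  deltas:
    - [[-2, 0, 0, 0, 0, 0, 0]]

```text
clock: 7.3
eef_pos: [0.5523, -0.0861, 0.0647]
tool_rot: [0.975, 0.223, 0.009, 0.006]
ft_force: [0.9, 2.1, 2.0]
grip_width: -0.0002
```

```bash
python3 -c "
from h import *;rel((518,-99),26)"
```

```text
clk 7.3 u 36.4 axial 3.4 z 61.7 yaw 25.8 zax [ 0.019 -0.007 -1.   ] F [0.9 2.1 2. ] w -0.00019289149975481524
```

Contact at u≈37. Same arc again.

jog_arm:
  deltas:
    - [[-5.6, -0.5, -3.5, 0, -0.5, 0, 0], [-5.8, -0.5, -3.2, 0, 0, 0, 0], [-6, 0, -2.8, 0, 0, 0, 0]]

```text
clock: 7.6
eef_pos: [0.5341, -0.0935, 0.074]
tool_rot: [0.975, 0.224, 0.002, 0.007]
ft_force: [1.1, -0.4, 2.3]
grip_width: 0.0001
```

```bash
python3 -c "
from h import *;rel((518,-99),26)"
```

```text
clk 7.6 u 16.8 axial 2.1 z 71.0 yaw 25.8 zax [ 0.008 -0.013 -1.   ] F [ 1.1 -0.4  2.3] w 0.00012483142130161152
```

jog_arm:
  deltas:
    - [[-6, 0, -2.2, 0, 0, 0, 0], [-6.2, 0, -1.8, 0, 0, 0, 0], [-6.2, 0, -1.2, 0, 0, 0, 0]]

```text
clock: 7.9
eef_pos: [0.5137, -0.1029, 0.0788]
tool_rot: [0.975, 0.223, 0.0, 0.007]
ft_force: [-0.3, -0.4, -0.3]
grip_width: 0.0003
```

```bash
python3 - <<'E'
from h import *
rel((518,-99),26)
b=camera("scene")[140:215,170:250,::-1]
cv2.imwrite("pics/c6.png",cv2.resize(b,(640,600),interpolation=cv2.INTER_CUBIC))
E
```

```text
clk 7.9 u -5.6 axial 1.7 z 75.8 yaw 25.8 zax [ 0.004 -0.014 -1.   ] F [-0.3 -0.4 -0.3] w 0.0002544303914106425
```

View pics/c6.png

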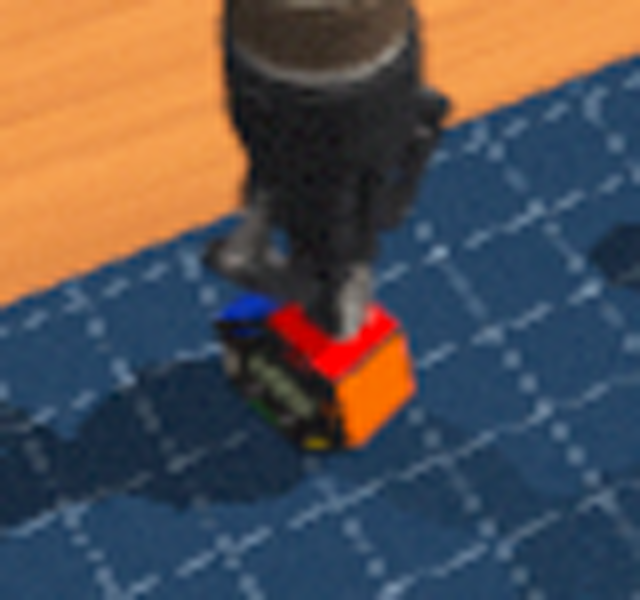

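Red is coming up at (335,340), with orange behind it. This is the same stage as the first tip, so one more small push and then lift.

jog_arm:
  deltas:
    - [[-4.5, 0, -0.5, 0, 0, 0, 0], [0, 0, -25, 0, 0, 0, 0], [0, 0, -40, 0, 0, 0, 0], [0, 0, -40, 0, 0, 0, 0]]

```text
clock: 8.35
eef_pos: [0.5008, -0.1036, 0.1795]
tool_rot: [0.975, 0.222, -0.009, 0.003]
ft_force: [1.6, 0.3, -0.0]
grip_width: 0.0
```

jog_arm:
  deltas:
    - [[40, -30, 0, 0, 0, 0, 0], [40, -30, 0, 0, 0, 0, 0], [40, 20, 0, 0, 0, 0, 0], [0, 0, 0, 0, 0, 0, 0]]

```text
clock: 8.75
eef_pos: [0.5971, -0.0153, 0.1833]
tool_rot: [0.975, 0.22, -0.004, 0.006]
ft_force: [-1.3, 0.1, -0.3]
grip_width: -0.0001
```

```bash
python3 - <<'E'
from h import *
rel((518,-99),26)
b=camera("scene")[100:300,80:340,::-1]
cv2.imwrite("pics/c7.png",cv2.resize(b,(780,600),interpolation=cv2.INTER_CUBIC))
E
```

```text
clk 8.75 u 107.8 axial -40.6 z 180.3 yaw 25.4 zax [-0.006 -0.013 -1.   ] F [-1.3  0.1 -0.3] w -0.00010215117408715458
```

View pics/c7.png

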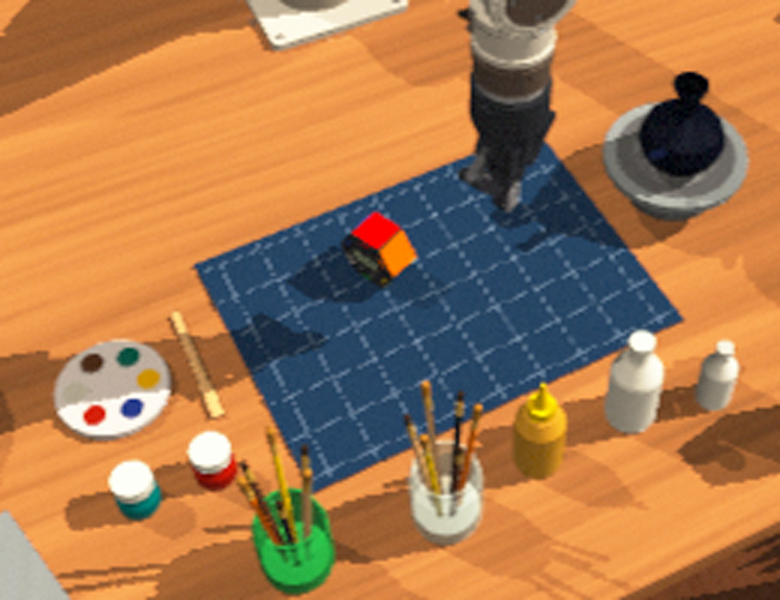

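The timer stands on the mat with red on top at (378,230). Everything else is in place, the pot is untouched, and the gripper is clear. Handing in.

```bash
python3 - <<'E'
from h import *
r,_,A=face((0,170,120),(8,255,255),.073,(206,177,20),"scene");print("red",r,A)
print(job_done())
E
```

```text
red ((482.53460693359375, -115.15567779541016), (36.05398178100586, 37.02914810180664), 22.32763671875) 82.5
the job is handed in; nothing more can be done
None
```

The flip timer now stands on the mat with its red side on top, and I've handed the job in. I tipped it twice towards the robot with shut fingertips, from white to blue and then to red. Each push followed an arc around the far lower edge and ended with a straight lift.

- **Timer:** the last picture shows red up. Measured as a top face, the red side is at about (0.483, -0.115) m and 36 × 37 mm, so the timer is lying flat and well inside the mat.
- **Surroundings:** the same picture shows the pot, jars, bottles, palette and tool where they were. The arm is clear of everything.
- **Effort:** the highest force reading was about 9 N, and the robot took about 9 s.

**Disagreements:**
- **Camera offset:** after the first tip, the scene camera put the timer about 8 mm from where I predicted. I worked from a point in between and found contact by touch.
- **Drift:** small moves let the tool drift by a few millimetres and up to about 2.5° of tilt, which I corrected as I went.
- **Top camera:** the arm blocked its view of the timer during and after the tips, so the final checks rely on the scene camera only.

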